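# Mark a walnut tag in the bench press

### The arm

A 6-joint arm with a two-finger parallel gripper is mounted at the origin on the work surface. World frame = base frame: x ahead of the robot, y to its left, z up, the work surface at z = 0. Lengths are in m, angles in degrees, forces in N, time in s.
With the tool pointing down it reaches from about 0.4 to 0.825 m from the base axis. Payload 7 kg.
Tool frame: the origin (TCP) lies midway between the tips of the shut fingers; the grasp point (between the pads) lies r.grip_depth behind it (r.grip_depth is the distance from the TCP to the grasp point, in m); z points along the fingers, y is the line along which they close (so a half turn about z gives the same grasp; the last joint's range is limited). The gripper opens to 88 mm and grips with 3 to 60 N. Pads are 19 mm wide; open, the fingers measure 130 mm over their backs; the gripper's body (78 mm by 193 mm) begins 47 mm behind the grasp point.
Start: joints at [81.308, 20.546, 0.682, 0, -70.136, -16.507], TCP at [0.287, 0.611, 0.227] pointing down, gripper open.
Joint ranges: [-176.03, 176.03], [-82.01, 121.73], [-58.28, 71.71], [-173.87, 95.51], [-174.79, -0.11], [-173.66, 173.66]. Speed limits (degrees/s): [136.94, 136.94, 172.46, 180, 180, 180].

### API

Orientations are given as [roll, pitch, yaw] about the fixed x, y, z axes, in that order (R = Rz(yaw) Ry(pitch) Rx(roll)).
In Python, from plant import r, camrig gives the robot as it stands (r), with the cameras (camrig).
- The arm moves only by the tool tcp_steps, called after "Call:" by a JSON object that holds its "op" and its "data". Schema: {"type":"object","properties":{"steps":{"type":"array","items":{"type":"number"},"minItems":6,"maxItems":72},"jaw":{"type":"number"},"grip_n":{"type":"number"},"only":{"type":"string"},"quiet":{"type":"boolean"},"lines":{"type":"string"}},"required":["steps"],"additionalProperties":false}. steps is one flat list of numbers that holds 1 to 12 rows one after another, with no inner brackets; each row has 6 numbers: dx, dy, dz in m, then a rotation vector rx, ry, rz in degrees; each row is the pose to reach, as a shift and turn from the pose commanded when the call began, along the tool's axes at that moment; what a row does not reach only later rows make up. A row lasts 1/12 s, in which the tool goes at most 0.0417 m and 7.16 degrees, less where a joint would pass 70% of its speed; a pose out of reach is approached as far as the arm can. jaw is the finger opening in m, set as the call begins (left out keeps the last). The fingers move at their own pace and stop on an object; grip_n is the grip in N (left out, the last holds). Time passes only in rows, so rows that do not move let the fingers close. The tool returns the time, the measured TCP pose, the force, the opening and the grip force at its end. only (a regular expression) keeps the lines of the reply that match it, lines (a string "A,B") keeps lines A to B, and quiet returns only ok. Input that does not fit is refused with a message, and nothing moves.
- r.get_state(): the state, without advancing time (a new reading comes with each control period).
- camrig.capture(name): name is "scene" or "top"; returns a dict with "frame" (400x640x3 uint8, red, green, blue), "z_map" (400x640 float32, m along the optical axis (not along the pixel's ray), 0 where there is no reading), "fx", "fy", "cx", "cy" (pixels), "D" ([k1, k2, p1, p2, k3] as OpenCV has them; the pictures are not rectified), "cam_to_world" (4x4, takes a point from camera to world coordinates). Camera axes: x right, y down, z forward; pixel columns grow to the right and rows downward; lengths in m; the calibration is good to about 2 mm. A picture is of the moment at which its call begins.
- r.close_job(): hands the job in; it is judged then, once.
The state is a dict: "time_s": time; "joints": joint angles; "qd": joint speeds; "joint_torque": joint torques, N m; "tcp_pos": TCP position; "eef_rot": TCP orientation; "contact_force": force on the tool from outside, world axes, zero at the start; "moment": the same for the moment, N m; "gripper_width": finger opening in m; "gripper_force": force on a finger pad.
Only numpy, scipy, OpenCV 4.12 (cv2) and the standard library are available. Lean on these libraries where they do the work, as an engineer would, in place of code of your own. Each camera call takes 0.05 s, during which the arm holds its last target. There are 200 camera calls.

### The job

Slide the walnut tag flat into the blue marking press, pale-spot end first, until it is fully home against the end stop, then press the red plunger fully down so that the die bears firmly on the tag for a moment, and let it spring back up. Then draw the tag out and lay it flat on the green mat, lengthways and inside the mat's edges, and let go. Do not disturb the other things on the bench.

Things in the scene. Friction and masses are not known exactly. Their poses are not given: they have to be found in the camera images.
- press: Small blue bench marking press, bolted down. Origin on the table top straight under the die; its own x runs from the open mouth (near the robot) to the column at the back, y across, z up. Its bed is 100 mm wide, top 20 mm above the table, from x -95 to +90 mm. A raised tag cannot pass under the die: slide it in and out along x, level on the bed.
- press_mouth (a point): Centre of the mouth, on the bed's front edge (x -95 mm in the press's frame, 20 mm up), axes as the press. From here two flared lead-ins (57 mm apart at the mouth) run 25 mm into a channel 49 mm wide between two aluminium rails, 10 mm high, that lead to the end stop.
- press_stop (a point): Middle of the foot of the steel end stop's face (x +25 mm in the press's frame, on the bed), axes as the press. The stop is 14 mm high. The tag is home when its end touches this face: it then lies from x -155 to +25 mm of the press, its hole end 60 mm out over the table, free on both sides.
- press_target (a point): Point on the bed straight under the die (0, 0, 20 mm in the press's frame), axes as the press; the home tag's pale spot is over it. The raised brass die, 20 mm across, is 40 mm above it. The head above it fills x -22 to +85, y -20 to +20 mm, 78 to 118 mm above the table; the column x 45 to 85 mm.
- plunger_top (a point): Centre of the flat top of the red mushroom knob (44 mm across, flat part 34 mm) on the sprung plunger, on the press's axis; 177 mm above the table when up. It moves straight down with the plunger.
- plunger (a joint): Travel of the plunger in m: 0 = up, growing as it is pressed straight down; it springs back by itself. Hard stop at 0.030. The die is cushioned by its own small spring: it meets a tag lying on the bed at about 0.024 and bears firmly on it at 0.028 to 0.030. The push needed: about 5 N at first, 7 N at 0.023, 13 N at 0.030; a push of 16 N holds it on its stop.
- tag: Dark walnut tag, flat bar 180 x 45 x 16 mm, about 85 g, loose, flat on the table at the start. Origin: centre of its underside; x along its length towards the pale-spot end, y across, z up. A 12 mm hanging hole is at x -76 mm. Grip it across its width near x -50 mm (x -115 mm of the press when home): clear of rails and head.
- tag_spot (a point): Centre of the pale round spot, 18 mm across, on top of the tag (65, 0, 16 mm in the tag's frame), axes as the tag: where the die is to mark it.
- mat: Green rubbery mat for finished tags, 220 x 110 mm and 4 mm thick, fixed flat on the table on one side of the press, the tag starting on the other side. Origin at the centre of its underside, x along its length.
- offcut_a: Bystander: pale offcut, 120 x 70 x 18 mm, origin at the centre of its underside.
- offcut_b: Bystander: brown offcut, 100 x 60 x 18 mm, lying on the pale offcut, origin at the centre of its underside.
- sanding_block: Bystander: cork sanding block, 100 x 62 x 26 mm, origin at the centre of its underside.
- glue: Bystander: white glue bottle, 60 mm across, 170 mm high, origin at the centre of its underside.
- mug: Bystander: blue mug, 80 mm across, 95 mm high, origin at the centre of its underside.
- wax_tin: Bystander: flat wax tin, 80 mm across, 35 mm high, origin at the centre of its underside.
- brush: Bystander: brush lying on the table, origin at the centre of its underside.

How it is judged (in metres and radians):
On the way, in this order (a step that is already met when the one before it is completed fails the run):
1. the tag lies flat and home against the end stop, its pale spot under the die, the plunger still up (horizontal distance between tag_spot and press_target below 0.005 m and angle between the x axis of tag and the x axis of press, either way round below 0.08 rad and z of tag_spot in the frame of press_target below 0.019 m and angle between tag's own z axis and vertical below 0.06 rad and value of joint plunger below 0.004 m), for 0.2 s.
2. the plunger is fully down and the die bears on the tag, which is still home (horizontal distance between tag_spot and press_target below 0.005 m and angle between the x axis of tag and the x axis of press, either way round below 0.08 rad and z of tag_spot in the frame of press_target below 0.019 m and angle between tag's own z axis and vertical below 0.06 rad and value of joint plunger above 0.0265 m and contact force between plunger and tag above 2 N), for 0.2 s.
At the end, for the whole second after the job is handed in: The tag lies flat (within 0.08 rad, its underside below 8 mm) and at rest on the green mat, its centre within 24 mm lengthways and 36 mm across of the mat's centre and its length within 0.35 rad of the mat's; the plunger is back up (under 4 mm) (x of tag in the frame of mat between -0.024 and 0.024 m and y of tag in the frame of mat between -0.036 and 0.036 m and angle between the x axis of tag and the x axis of mat, either way round below 0.35 rad and angle between tag's own z axis and vertical below 0.08 rad and height (world z) of tag between 0.001 and 0.008 m and linear speed of tag below 0.02 m/s and value of joint plunger below 0.004 m); the robot touches nothing.
It fails at once if one of the other things on the bench was moved by more than 30 mm (distance of any of offcut_a, offcut_b, sanding_block, glue, mug, wax_tin, brush from where it was at the start of the episode above 0.03 m).
It also fails if it takes over 72 s, if anything falls off the work surface, if the arm or the gripper's body presses on something with over 40 N, if the wrist force passes 120 N, or if a joint passes its speed limit or range.

## Working session

There is one attempt and no reset: what is moved stays moved. The work goes in short steps, Python scripts to look and compute and a tool call to move; the robot and the scene stay as the last step left them, time stands still between calls to the robot, and variables do not carry over. Pictures are saved under pics/ and viewed, at most 10 in all, crops included, and the job is handed in when it is done.

```bash
ls; mkdir -p pics; python3 - <<'E'
from plant import r, camrig
import cv2,numpy as np
for n in("scene","top"):
    c=camrig.capture(n); cv2.imwrite(f"pics/{n}0.png",c["frame"][:,:,::-1]); np.savez(f"{n}0.npz",**c)
    print(n,c["fx"],c["cx"],c["cy"],c["D"],np.round(c["cam_to_world"],3).tolist())
print(r.get_state(), r.grip_depth)
E
```

```text
pics
plant.py
scene 381.21871327971473 329.8083072484384 202.89285189312963 [-0.08613597  0.          0.          0.          0.        ] [[0.289, 0.602, -0.744, 1.461], [0.957, -0.193, 0.215, -0.263], [-0.014, -0.774, -0.632, 0.845], [0.0, 0.0, 0.0, 1.0]]
top 401.01446106369656 323.5528068227853 196.97471153506606 [-0.05230245  0.          0.          0.          0.        ] [[0.005, -0.987, 0.158, 0.437], [-1.0, -0.006, -0.006, -0.009], [0.006, -0.158, -0.987, 1.325], [0.0, 0.0, 0.0, 1.0]]
{'time_s': 0.1, 'joints': array([ 8.13097608e+01,  2.05855314e+01,  6.39213558e-01, -1.52324202e-02,
       -7.01359271e+01, -1.65091224e+01]), 'qd': array([ 0.01441801, -0.10011708,  0.11435741,  0.09167616,  0.07174372,
       -0.00823443]), 'joint_torque': array([-1.34774891e-03, -5.84164989e+01,  2.93751293e+01,  7.01547056e+00,
        1.01827996e-02, -4.44940827e-05]), 'tcp_pos': array([0.28722448, 0.61036532, 0.22574602]), 'eef_rot': array([ 1.79917076e+02, -9.64317468e-03, -2.52045407e+01]), 'contact_force': array([ 0.1415757 , -0.70315236, -0.49098635]), 'moment': array([0.00490501, 0.01997141, 0.04462352]), 'gripper_force': 0.0, 'gripper_width': 0.08723904129160175} 0.0188
```

View pics/scene0.png

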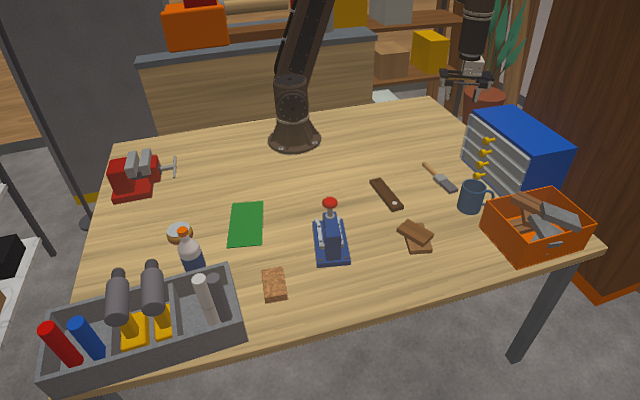

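View pics/top0.png

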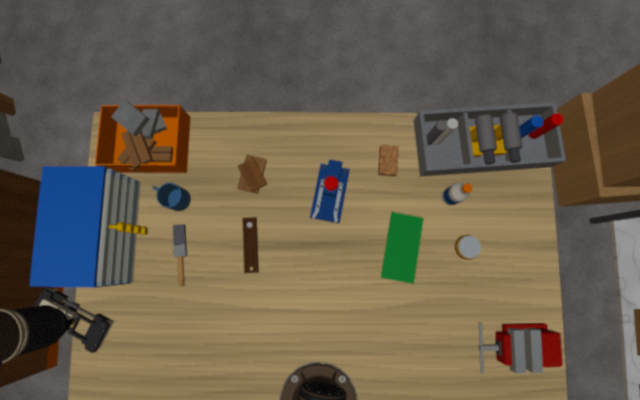

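Scene view: tag at about (386,194), press (330,240) with red knob (330,202), mat (245,224). In the top view, the tag is at (250,245) with its spot at (250,225), the knob at (331,184), the press bed front edge runs from (311,217) to (341,222), and the mat is at (403,247).

```bash
cat > h.py <<'E'
import numpy as np,cv2
def K(c): return np.array([[c["fx"],0,c["cx"]],[0,c["fy"],c["cy"]],[0,0,1.]])
def rays(c,px):
    u=cv2.undistortPoints(np.float64(px).reshape(-1,1,2),K(c),np.float64(c["D"])).reshape(-1,2)
    T=c["cam_to_world"]; return T[:3,3],np.c_[u,np.ones(len(u))]@T[:3,:3].T
def plane(c,px,z):
    o,d=rays(c,px); return o+d*((z-o[2])/d[:,2])[:,None]
def tri(c1,p1,c2,p2):
    o1,d1=rays(c1,p1);o2,d2=rays(c2,p2);d1=d1[0];d2=d2[0]
    s=np.linalg.lstsq(np.c_[d1,-d2],o2-o1,rcond=None)[0]
    a,b=o1+s[0]*d1,o2+s[1]*d2; return (a+b)/2,np.linalg.norm(a-b)
def mask(c,lo,hi,box=None):
    m=cv2.inRange(cv2.cvtColor(c["frame"],cv2.COLOR_RGB2HSV),np.array(lo),np.array(hi))
    if box:
        k=np.zeros_like(m);x0,y0,x1,y1=box;k[y0:y1,x0:x1]=1;m*=k
    return m
def big(m): return max(cv2.findContours(m,cv2.RETR_EXTERNAL,cv2.CHAIN_APPROX_NONE)[0],key=cv2.contourArea)
def cen(k): m=cv2.moments(k);return [m["m10"]/m["m00"],m["m01"]/m["m00"]]
def rect(c,k,z): # min-area rectangle of contour on plane z, in mm
    P=plane(c,k.reshape(-1,2),z)[:,:2].astype(np.float32)*1000
    return cv2.minAreaRect(P)
E
python3 - <<'E'
from h import *
s=dict(np.load("scene0.npz"));t=dict(np.load("top0.npz"))
B={"knob":((0,170,90),(6,255,255),(300,185,360,220),(310,165,350,200),.177),
"mat":((50,120,50),(75,255,255),(200,180,290,270),(370,200,440,300),.004),
"tag":((0,60,20),(20,255,110),(360,165,410,220),(235,205,265,285),.016)}
for n,(lo,hi,bs,bt,z) in B.items():
    ks,kt=big(mask(s,lo,hi,bs)),big(mask(t,lo,hi,bt))
    print(n,cv2.contourArea(ks),cv2.contourArea(kt),cen(ks),cen(kt),"tri",tri(s,[cen(ks)],t,[cen(kt)]),"rects",rect(t,kt,z),rect(s,ks,z), plane(t,[cen(kt)],z),plane(s,[cen(ks)],z))
ims=[(s,(300,185,360,275)),(t,(300,150,360,230)),(s,(355,165,415,225)),(t,(220,205,280,285))]
row=[cv2.resize(c["frame"][y0:y1,x0:x1,::-1],(390,int(390*(y1-y0)/(x1-x0)))) for c,(x0,y0,x1,y1) in ims]
# show press from both views
a,b=row[0],row[1];h=min(a.shape[0],b.shape[0]);h=max(a.shape[0],b.shape[0])
p=lambda i:cv2.copyMakeBorder(i,0,h-i.shape[0],0,0,cv2.BORDER_CONSTANT)
cv2.imwrite("pics/press.png",np.hstack([p(a),p(b)]))
E
```

```text
knob 108.0 97.5 [329.49074074074076, 201.99691358024688] [330.8290598290598, 182.9111111111111] tri (array([ 0.66355231, -0.03520596,  0.17174861]), np.float64(0.0021191282456293654)) rects ((662.05517578125, -36.62566375732422), (33.227848052978516, 33.43671417236328), 45.646751403808594) ((669.6468505859375, -35.951416015625), (36.39408493041992, 44.18154525756836), 72.49633026123047) [[ 0.66224508 -0.03610384  0.177     ]] [[ 0.66999996 -0.03595954  0.177     ]]
mat 1361.5 2068.0 [245.32390745501286, 224.47986289631532] [401.82793359123144, 247.44785622179236] tri (array([ 0.48236804, -0.27533036, -0.00520635]), np.float64(0.0006129058691404295)) rects ((483.5881042480469, -274.1532897949219), (107.47632598876953, 217.36093139648438), 79.55915832519531) ((483.5673828125, -273.2603759765625), (107.57342529296875, 218.69432067871094), 79.78765869140625) [[ 0.48200869 -0.27379101  0.004     ]] [[ 0.49306766 -0.2749074   0.004     ]]
tag 450.5 750.0 [386.46725860155385, 194.76877543470218] [250.238, 244.9542222222222] tri (array([0.48855095, 0.22593011, 0.00438347]), np.float64(0.005379405412467612)) rects ((488.83843994140625, 221.03375244140625), (179.32456970214844, 49.133460998535156), 3.90201473236084) ((495.4626770019531, 221.6246795654297), (191.3824462890625, 52.86704635620117), 3.765026092529297) [[0.48722717 0.22130082 0.016     ]] [[0.50228457 0.22191372 0.016     ]]
```

View pics/press.png

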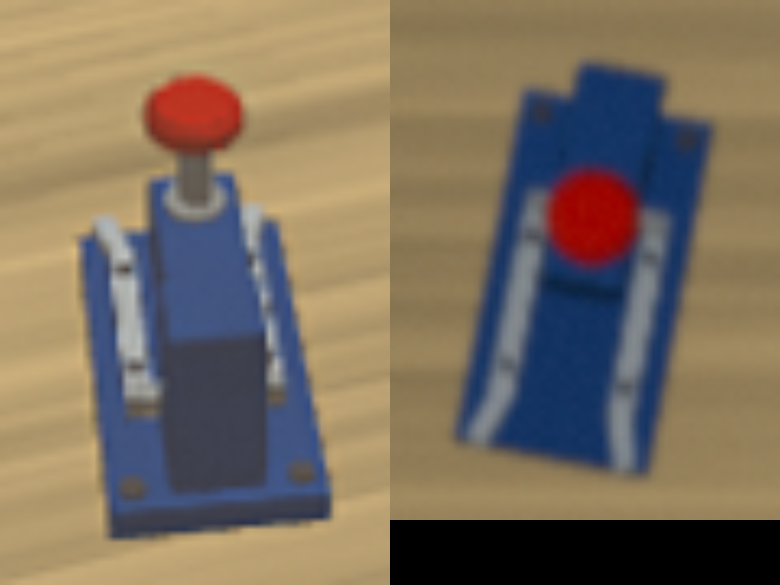

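Left: scene view from behind the press, with bed corners around (80,237), (112,535) and (328,515) in the crop. Right: top view with bed corners at about (310,217), (339,223), (350,169) and (321,164) full-frame, and the knob at (331,184). The mouth faces the robot.

```bash
python3 - <<'E'
from h import *
s=dict(np.load("scene0.npz"));t=dict(np.load("top0.npz"))
# spot: bright low-sat relative to walnut, inside tag hull
for n,c,b in(("s",s,(360,165,410,220)),("t",t,(235,205,265,285))):
    k=cv2.convexHull(big(mask(c,(0,60,20),(20,255,110),b)))
    m=np.zeros((400,640),np.uint8);cv2.drawContours(m,[k],-1,255,-1);m=cv2.erode(m,np.ones((3,3)))
    w=np.where(m>0,np.clip(c["frame"][:,:,0].astype(float)-120,0,None),0)
    v,u=np.nonzero(w); p=[[np.average(u,weights=w[v,u]),np.average(v,weights=w[v,u])]]
    print(n,p,len(u),plane(c,p,.016)); 
    if n=="s":ps=p
print("spot",tri(s,ps,t,p))
# press bed edges in top view: subpixel left/right blue edges per row
lab=t["frame"].astype(float); bl=lab[:,:,2]-lab[:,:,0]
L,R=[],[]
for v in range(178,216):
    row=bl[v]; th=30
    i=next(u for u in range(300,360) if row[u]>th); j=next(u for u in range(360,300,-1) if row[u]>th)
    L.append((i-1+(th-row[i-1])/(row[i]-row[i-1]),v)); R.append((j+(row[j]-th)/(row[j]-row[j+1]),v))
F=[]
for u in range(313,337):
    col=bl[:,u]; j=next(v for v in range(228,200,-1) if col[v]>30); F.append((u,j+(col[j]-30)/(col[j]-col[j+1])))
print(bl[200,300:312])
def fit(P,z):
    return cv2.fitLine(plane(t,P,z)[:,:2].astype(np.float32),cv2.DIST_HUBER,0,.001,.001).ravel()
l,rr,f=fit(L,.02),fit(R,.02),fit(F,.02)
for q in(l,rr,f):print(q,np.degrees(np.arctan2(q[1],q[0])))
d=(l[:2]*np.sign(l[0])+rr[:2]*np.sign(rr[0]));d/=np.linalg.norm(d);n=np.array([-d[1],d[0]])
print("yaw",np.degrees(np.arctan2(d[1],d[0])),"width",(l[2:]-rr[2:])@n)
mid=n*((l[2:]+rr[2:])@n/2); x0=f[2:]@d
print("bed front (20) along d",x0,"mouth",mid+d*x0,"origin from front",mid+d*(x0+.095))
# knob axis at .172 in top
for z in(.177,.172): print(plane(t,[[330.83,182.91]],z), "along",plane(t,[[330.83,182.91]],z)[0,:2]@d,"across",plane(t,[[330.83,182.91]],z)[0,:2]@n, mid@n)
# 3D triangulated rear corners
print("tri backL",tri(s,[[300+80/6.5,185+237/6.5]],t,[[300+67/6.5,150+437/6.5]]))
E
```

```text
s [[np.float64(394.1244075829384), np.float64(202.46919431279622)]] 18 [[0.54999977 0.22989038 0.016     ]]
t [[np.float64(249.40080971659918), np.float64(231.0242914979757)]] 20 [[0.53243223 0.22547466 0.016     ]]
spot (array([0.53507331, 0.23253881, 0.00294507]), np.float64(0.00985889657501381))Traceback (most recent call last):
  File "<stdin>", line 21, in <module>
StopIteration
```

```bash
python3 - <<'E'
from h import *
s=dict(np.load("scene0.npz"));t=dict(np.load("top0.npz"))
for n,c,b in(("s",s,(385,192,402,213)),("t",t,(242,216,258,234))):
    x0,y0,x1,y1=b; g=c["frame"][:,:,0].astype(float)
    print(n);print(g[y0:y1,x0:x1].astype(int))
bl=t["frame"][:,:,2].astype(float)-t["frame"][:,:,0]
print(bl[200,305:352]);print(bl[210:230,325])
E
```

```text
s
[[ 98  94  96  95  93  89  86 101 147 172 172 169 169 170 172 172 175]
 [ 98  97  95  94  94  91  90  85 100 159 175 175 174 175 176 176 175]
 [ 96  99  97  96  96  94  91  89  83 113 180 180 174 175 173 173 172]
 [ 97  97  98  97  96  94  92  91  89  80 138 178 177 175 174 177 179]
 [ 99  99  99  98  96  95  94  91  92  88  88 151 186 185 185 184 184]
 [ 98 100  99  98  96  95  96  93  92  90  85 103 157 193 191 188 188]
 [ 95  98  99  98  97  97  95  95  93  91  89  82 102 160 197 194 191]
 [ 94  98  99  99  98  98  95  95  93  91  91  87  80 101 178 196 192]
 [ 82  95  97  98  98  97  96  90  85  84  83  86  86  78 130 197 195]
 [ 66  85  95  98  99  96  94 120 160 164 143 122  90  84  87 162 199]
 [ 74  72  85  96  97  96  89 170 193 191 183 182 113  87  81 103 164]
 [ 95  63  72  89  98  96  90 158 192 193 193 191 110  89  90  81 102]
 [153  80  65  73  94  98  94 110 137 150 150 132  93  90  91  88  80]
 [194 126  70  64  85  96  97  94  90 100 100  90  90  93  93  93  90]
 [202 191 128  73  70  83  96  98  97  96  97  98  95  96  88  86  80]
 [202 209 197 108  66  71  86  98
[... 1245 characters left out ...]
  60  60  56  71 113]
 [122  81  59  53  55  56  59  61  60  61  62  59  61  55  70 112]
 [120  82  59  52  55  58  55  55  62  59  60  61  59  57  69 112]
 [125  86  59  55  54  54  55  57  59  62  60  61  60  57  69 110]
 [127  91  60  54  54  57  59  58  60  58  60  61  61  55  69 110]
 [128  91  62  51  56  56  57  60  60  61  61  61  58  56  68 109]]
[-57. -59. -58. -57. -57. -57. -57. -39.  21.  68.  76.  49.  22.  13.
  10.  19.  44.  73.  78.  82.  80.  77.  80.  79.  78.  79.  79.  77.
  79.  76.  46.  20.  10.  11.  18.  43.  73.  74.  24. -38. -55. -59.
 -60. -57. -60. -60. -60.]
[ 80.  80.  80.  80.  81.  79.  77.  80.  78.  63.  15. -33. -53. -59.
 -61. -60. -64. -64. -60. -60.]
```

```bash
cat > m.py <<'E'
from h import *
def spot(c,b,base):
    x0,y0,x1,y1=b;w=np.clip(c["frame"][y0:y1,x0:x1,0].astype(float)-base,0,None)
    v,u=np.mgrid[y0:y1,x0:x1];return [[(w*u).sum()/w.sum(),(w*v).sum()/w.sum()]]
def cross(a,th,fwd): # subpixel first crossing
    a=a if fwd else a[::-1]; i=next(i for i in range(len(a)) if a[i]>th)
    x=i-1+(th-a[i-1])/(a[i]-a[i-1]); return x if fwd else len(a)-1-x
def fit(c,P,z):
    q=cv2.fitLine(plane(c,P,z)[:,:2].astype(np.float32),cv2.DIST_HUBER,0,.001,.001).ravel(); return q
E
python3 - <<'E'
from m import *
s=dict(np.load("scene0.npz"));t=dict(np.load("top0.npz"))
ps=spot(s,(391,200,398,206),98);pt=spot(t,(245,220,254,229),62)
print("spot",ps,pt,plane(s,ps,.016),plane(t,pt,.016),tri(s,ps,t,pt))
dark=255-t["frame"][:,:,0].astype(float)
V=range(222,268)
L=[(238+cross(dark[v,238:250],155,1),v) for v in V];R=[(248+cross(dark[v,248:266],155,0),v) for v in V]
l,q=fit(t,L,.016),fit(t,R,0)
d=np.array([l[:2]*np.sign(l[0]),q[:2]*np.sign(q[0])]);print("tag yaw",np.degrees(np.arctan2(d[:,1],d[:,0])))
d=d.sum(0);d/=np.linalg.norm(d);n=np.array([-d[1],d[0]]);print("w",(l[2:]-q[2:])@n)
y=(l[2:]+q[2:])@n/2; x=plane(t,pt,.016)[0,:2]@d-.065
print("tag origin",x*d+y*n,"grasp x-50",(x-.05)*d+y*n,"spot across",plane(t,pt,.016)[0,:2]@n-y)
bl=t["frame"][:,:,2].astype(float)-t["frame"][:,:,0]
V=range(178,214)
L=[(300+cross(bl[v,300:330],5,1),v) for v in V];R=[(332+cross(bl[v,332:362],5,0),v) for v in V]
F=[(u,205+cross(bl[205:230,u],5,0)) for u in range(319,333)]
l,q,f=fit(t,L,.02),fit(t,R,.02),fit(t,F,.012)
d=np.array([l[:2]*np.sign(l[0]),q[:2]*np.sign(q[0])]);print("press yaw",np.degrees(np.arctan2(d[:,1],d[:,0])),"front",np.degrees(np.arctan2(f[1],f[0])))
d=d.sum(0);d/=np.linalg.norm(d);n=np.array([-d[1],d[0]]);print("w",(l[2:]-q[2:])@n)
mid=(l[2:]+q[2:])@n/2;x0=f[2:]@d
print("mouth",d*x0+n*mid,"origin",d*(x0+.095)+n*mid)
k=plane(t,[[330.83,182.91]],.174)[0,:2];print("knob origin",k,k@d-x0,k@n-mid)
# channel centre: rail columns (grey: low bl between blue) rows 196..208
C=[]
for v in range(195,206):
    g=np.clip(70-bl[v],0,None); a=[u for u in range(313,323)if 0]
    row=bl[v,308:352]; i=np.where(row>5)[0]; lo,hi=i[0],i[-1]; seg=row[lo:hi+1]
    inner=np.where(seg>60)[0]; best=max(np.split(inner,np.where(np.diff(inner)>1)[0]+1),key=len)
    a,b=best[0],best[-1]
    C.append((308+lo+(a-(seg[a]-60)/(seg[a]-seg[a-1])+b+(seg[b]-60)/(seg[b]-seg[b+1]))/2,v))
print("channel across",plane(t,C,.025)[:,:2]@n-mid)
E
```

```text
spot [[np.float64(394.15938697318006), np.float64(202.4750957854406)]] [[np.float64(249.15770969362129), np.float64(224.44701155198393)]] [[0.55006608 0.22999185 0.016     ]] [[0.55393803 0.22697198 0.016     ]] (array([0.55388334, 0.22707352, 0.01955373]), np.float64(0.001543164984711142))
tag yaw [3.729375 3.828897]
w 0.043828547
tag origin [0.48906963 0.22283558] grasp x-50 [0.43917836 0.21954005] spot across -0.00014810307516094356
press yaw [-10.67847  -10.664098] front 79.2487
w 0.09852265
mouth [ 0.5706639  -0.01856669] origin [ 0.66402096 -0.03615823]
knob origin [ 0.66283746 -0.03617827] 0.09384067123701534 -0.00023885168003520696
channel across [ 9.86247636e-03  2.63731904e-04 -1.44599288e-04 -2.29199000e-05
  1.01023018e-04 -2.23925850e-05 -2.72527309e-04 -1.60620292e-04
 -8.54318335e-05  1.02612409e-04 -5.27988027e-05]
```

```bash
cat > d.py <<'E'
import sys,numpy as np
from scipy.spatial.transform import Rotation as Ro
from plant import r, camrig
# delta in tool axes to tcp target x y z yaw
s=r.get_state();x,y,z,w=map(float,sys.argv[1:5])
R=Ro.from_euler("xyz",s["eef_rot"],degrees=True);T=Ro.from_euler("xyz",[180,0,w],degrees=True)
print("d",np.round(R.inv().apply(np.array([x,y,z])-s["tcp_pos"]),4),np.round((R.inv()*T).as_rotvec(degrees=True),2),"F",np.round(s["contact_force"],1),"t",s["time_s"])
E
python3 d.py .4392 .2195 .12 3.78
```

Call:
{"op": "tcp_steps", "data": {"steps": [0.304, 0.289, 0.04, 0.08, 0, -29, 0.304, 0.289, 0.06, 0.08, 0, -29, 0.304, 0.289, 0.08, 0.08, 0, -29, 0.304, 0.289, 0.106, 0.08, 0, -29, 0.304, 0.289, 0.106, 0.08, 0, -29, 0.304, 0.289, 0.106, 0.08, 0, -29, 0.304, 0.289, 0.106, 0.08, 0, -29, 0.304, 0.289, 0.106, 0.08, 0, -29, 0.304, 0.289, 0.106, 0.08, 0, -29, 0.304, 0.289, 0.106, 0.08, 0, -29, 0.304, 0.289, 0.106, 0.08, 0, -29, 0.304, 0.289, 0.106, 0.08, 0, -29], "jaw": 0.088, "grip_n": 20}}

```text
time_s: 1.1
tcp_pos: [0.439, 0.2157, 0.119]
eef_rot: [179.9, 0.1, 3.6]
contact_force: [0.1, 0.3, -0.2]
gripper_width: 0.0875
gripper_force: 0.0
```

```bash
python3 d.py .4392 .2195 .003 3.78
```

```text
d [ 0.0008 -0.0038  0.116 ] [ 0.05  0.14 -0.2 ] F [ 0.1  0.3 -0.2] t 1.1
```

Call:
{"op": "tcp_steps", "data": {"steps": [0, 0, 0.03, 0, 0, 0, 0, 0, 0.06, 0, 0, 0, 0, 0, 0.08, 0, 0, 0, 0, 0, 0.08, 0, 0, 0, 0, 0, 0.08, 0, 0, 0]}}

```text
time_s: 1.52
tcp_pos: [0.439, 0.2197, 0.0401]
eef_rot: [180.0, 0.1, 3.8]
contact_force: [0.4, 0.1, 0.9]
gripper_width: 0.0877
gripper_force: 0.0
```

```bash
python3 d.py .4392 .2195 .003 3.78
```

```text
d [0.0002 0.0002 0.0371] [0.04 0.08 0.05] F [0.4 0.1 0.9] t 1.5167
```

Call:
{"op": "tcp_steps", "data": {"steps": [0, 0, 0.02, 0, 0, 0, 0, 0, 0.03, 0, 0, 0, 0, 0, 0.037, 0, 0, 0, 0, 0, 0.037, 0, 0, 0, 0, 0, 0.037, 0, 0, 0, 0, 0, 0.037, 0, 0, 0]}}

```text
time_s: 2.02
tcp_pos: [0.4401, 0.2207, 0.0047]
eef_rot: [-179.9, -0.1, 3.8]
contact_force: [-0.1, -0.4, 0.2]
gripper_width: 0.0877
gripper_force: 0.0
```

Call:
{"op": "tcp_steps", "data": {"steps": [0, 0, 0, 0, 0, 0, 0, 0, 0, 0, 0, 0, 0, 0, 0, 0, 0, 0, 0, 0, 0, 0, 0, 0, 0, 0, 0, 0, 0, 0, 0, 0, 0, 0, 0, 0, 0, 0, 0, 0, 0, 0, 0, 0, 0, 0, 0, 0, 0, 0, 0, 0, 0, 0, 0, 0, 0, 0, 0, 0], "jaw": 0.03, "grip_n": 25}}

```text
time_s: 2.85
tcp_pos: [0.4394, 0.22, 0.0035]
eef_rot: [-179.9, -0.0, 3.8]
contact_force: [1.0, 0.6, 0.8]
gripper_width: 0.0445
gripper_force: 25.0
```

```bash
python3 d.py .4392 .2195 .15 3.78
```

```text
d [-0.0002  0.0003 -0.1465] [-0.08 -0.02  0.02] F [1.  0.6 0.8] t 2.85
```

Call:
{"op": "tcp_steps", "data": {"steps": [0, 0, -0.03, 0, 0, 0, 0, 0, -0.06, 0, 0, 0, 0, 0, -0.06, 0, 0, 0, 0, 0, -0.06, 0, 0, 0]}}

```text
time_s: 3.18
tcp_pos: [0.4402, 0.2208, 0.065]
eef_rot: [-179.8, -0.2, 3.8]
contact_force: [-0.5, -0.2, -1.8]
gripper_width: 0.0446
gripper_force: 25.0
```

```bash
python3 d.py .4178 .0101 .06 -10.67
```

```text
d [-0.0364  0.2087  0.0041] [-0.25 -0.14 14.47] F [-0.5 -0.2 -1.8] t 3.1833
```

Call:
{"op": "tcp_steps", "data": {"steps": [-0.006, 0.03, 0.003, 0, 0, 2, -0.012, 0.06, 0.003, 0, 0, 4, -0.018, 0.09, 0.003, 0, 0, 6, -0.024, 0.12, 0.003, 0, 0, 8.5, -0.03, 0.15, 0.003, 0, 0, 11, -0.033, 0.18, 0.003, 0, 0, 13, -0.036, 0.2, 0.003, 0, 0, 14.5, -0.0364, 0.2087, 0.004, -0.2, -0.1, 14.5, -0.0364, 0.2087, 0.004, -0.2, -0.1, 14.5, -0.0364, 0.2087, 0.004, -0.2, -0.1, 14.5, -0.0364, 0.2087, 0.004, -0.2, -0.1, 14.5]}}

```text
time_s: 4.1
tcp_pos: [0.4171, 0.0097, 0.0589]
eef_rot: [179.9, 0.1, -10.7]
contact_force: [0.6, -0.6, -1.3]
gripper_width: 0.0444
gripper_force: 25.0
```

```bash
python3 - <<'E'
from plant import r, camrig
import cv2,numpy as np
for n in("scene","top"):
    c=camrig.capture(n); np.savez(f"{n}1.npz",**c)
    f=c["frame"][:,:,::-1]; f=f[150:270,270:390] if n=="scene" else f[150:300,260:400]
    cv2.imwrite(f"pics/{n}1.png",cv2.resize(f,None,fx=4,fy=4,interpolation=2))
E
python3 d.py .4178 .0101 .026 -10.67
```

```text
d [ 0.0007 -0.0003  0.0331] [0.14 0.08 0.04] F [ 0.8 -0.6 -1.2] t 4.2
```

View pics/top1.png

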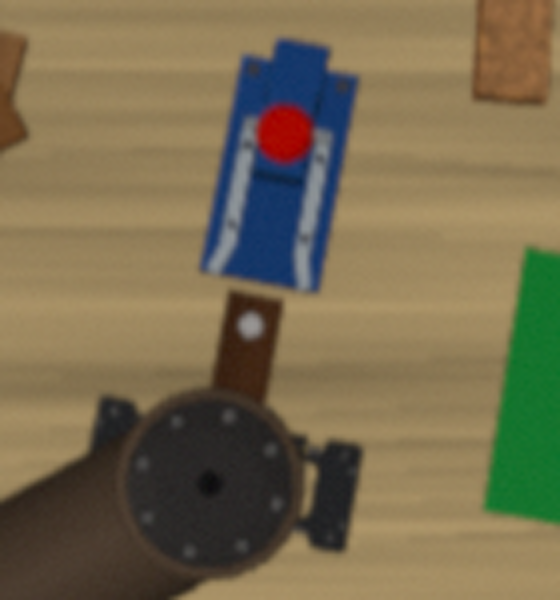

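Top view 1: the tag is held with its spot at about (322.5,231), and it points at the mouth (front edge centre about (325,220)). Next I measure its offset from the press axis.

```bash
python3 - <<'E'
from m import *
t=dict(np.load("top1.npz"));s=dict(np.load("scene1.npz"))
g=t["frame"][:,:,0];z=.0714
a=np.radians(-10.67);d=np.array([np.cos(a),np.sin(a)]);n=np.array([-d[1],d[0]]);o=np.array([.6635,-.0362])
pt=spot(t,(317,226,328,237),75)
S=plane(t,pt,z)[0,:2]-o;print("spot px",pt,"press frame",S@d,S@n)
dark=255-g.astype(float);V=range(228,243)
L=[(308+cross(dark[v,308:325],150,1),v) for v in V];R=[(320+cross(dark[v,320:340],150,0),v) for v in V]
for q in(fit(t,L,z),fit(t,R,z)):
    print("edge yaw",np.degrees(np.arctan2(q[1]*np.sign(q[0]),abs(q[0]))),"across",(q[2:]-o)@n)
from plant import r, camrig
p=r.get_state()["tcp_pos"][:2]-o;print("tcp press",p@d,p@n,"expected spot x",p@d+.115)
E
```

```text
spot px [[np.float64(322.26774734488544), np.float64(230.92565679150363)]] press frame -0.1355548989686765 -0.001099090319258627
edge yaw -11.578662 across 0.021056411763422957
edge yaw -9.107198 across -0.02286565958223372
tcp press -0.25067510896371953 -0.00022034402117709906 expected spot x -0.13567510896371954
```

View pics/scene1.png

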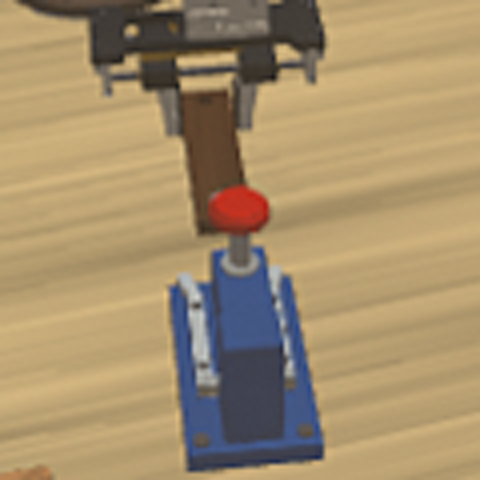

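Scene view 1: the tag is level in the fingers and lined up behind the knob with the channel. It agrees within about 1 mm, so I lower it and slide in.

Call:
{"op": "tcp_steps", "data": {"steps": [0, -0.001, 0.015, 0.1, 0.1, 0, 0, -0.001, 0.03, 0.1, 0.1, 0, 0, -0.001, 0.034, 0.1, 0.1, 0, 0, -0.001, 0.034, 0.1, 0.1, 0, 0, -0.001, 0.034, 0.1, 0.1, 0]}}

```text
time_s: 4.62
tcp_pos: [0.4172, 0.0105, 0.0254]
eef_rot: [179.9, 0.0, -10.6]
contact_force: [0.4, -0.3, -0.4]
gripper_width: 0.0448
gripper_force: 25.0
```

```bash
python3 d.py .5505 -.0149 .0248 -10.67
```

```text
d [0.1357 0.0004 0.0006] [0.06 0.   0.03] F [ 0.4 -0.3 -0.4] t 4.6167
```

Call:
{"op": "tcp_steps", "data": {"steps": [0.01, 0, 0, 0, 0, 0, 0.02, 0, 0, 0, 0, 0, 0.03, 0, 0, 0, 0, 0, 0.04, 0, 0, 0, 0, 0, 0.05, 0, 0, 0, 0, 0, 0.06, 0, 0, 0, 0, 0, 0.06, 0, 0, 0, 0, 0, 0.06, 0, 0, 0, 0, 0]}}

```text
time_s: 5.28
tcp_pos: [0.4765, -0.0013, 0.025]
eef_rot: [180.0, -0.0, -10.8]
contact_force: [-0.0, 0.1, -1.6]
gripper_width: 0.0444
gripper_force: 25.0
```

```bash
python3 d.py .5505 -.0149 .0248 -10.67
```

```text
d [ 0.0752 -0.0005  0.0002] [ 0.04 -0.   -0.09] F [-0.   0.1 -1.6] t 5.2833
```

Call:
{"op": "tcp_steps", "data": {"steps": [0.01, -0.0008, 0, 0, 0, 0, 0.02, -0.0008, 0, 0, 0, 0, 0.03, -0.0008, 0, 0, 0, 0, 0.04, -0.0008, 0, 0, 0, 0, 0.05, -0.0008, 0, 0, 0, 0, 0.06, -0.0008, 0, 0, 0, 0, 0.065, -0.0008, 0, 0, 0, 0, 0.065, -0.0008, 0, 0, 0, 0, 0.065, -0.0008, 0, 0, 0, 0]}}

```text
time_s: 6.03
tcp_pos: [0.5398, -0.0125, 0.025]
eef_rot: [180.0, 0.0, -10.7]
contact_force: [-0.4, -0.2, -0.6]
gripper_width: 0.045
gripper_force: 25.0
```

```bash
python3 d.py .5505 -.0149 .0248 -10.67
```

```text
d [0.0109 0.0004 0.0002] [ 0.04  0.01 -0.06] F [-0.4 -0.2 -0.6] t 6.0333
```

Call:
{"op": "tcp_steps", "data": {"steps": [0.003, 0, 0.0008, 0, 0, 0, 0.006, 0, 0.0008, 0, 0, 0, 0.008, 0, 0.0008, 0, 0, 0, 0.009, 0, 0.0008, 0, 0, 0, 0.009, 0, 0.0008, 0, 0, 0, 0.009, 0, 0.0008, 0, 0, 0]}}

```text
time_s: 6.53
tcp_pos: [0.5488, -0.0139, 0.0245]
eef_rot: [180.0, -0.0, -10.7]
contact_force: [-0.1, 0.9, -1.4]
gripper_width: 0.0449
gripper_force: 25.0
```

Call:
{"op": "tcp_steps", "data": {"steps": [0.001, 0, 0, 0, 0, 0, 0.002, 0, 0, 0, 0, 0, 0.003, 0, 0, 0, 0, 0, 0.003, 0, 0, 0, 0, 0, 0.003, 0, 0, 0, 0, 0]}}

```text
time_s: 6.95
tcp_pos: [0.5505, -0.0145, 0.0241]
eef_rot: [179.9, 0.1, -10.7]
contact_force: [-4.0, 1.7, -0.7]
gripper_width: 0.0447
gripper_force: 25.0
```

```bash
python3 d.py .5505 -.0149 .0248 -10.67
```

```text
d [ 0.0001  0.0004 -0.0007] [ 0.07  0.11 -0.03] F [-4.   1.7 -0.7] t 6.95
```

Call:
{"op": "tcp_steps", "data": {"steps": [0.001, 0, 0, 0, 0, 0, 0.002, 0, 0, 0, 0, 0, 0.002, 0, 0, 0, 0, 0, 0.002, 0, 0, 0, 0, 0, 0.002, 0, 0, 0, 0, 0]}}

```text
time_s: 7.37
tcp_pos: [0.5504, -0.0149, 0.0235]
eef_rot: [179.9, 0.3, -10.7]
contact_force: [-9.7, 5.7, 1.5]
gripper_width: 0.0448
gripper_force: 25.1
```

```bash
python3 d.py .5505 -.0149 .0248 -10.67
```

```text
d [ 0.0001  0.     -0.0013] [ 0.12  0.3  -0.04] F [-9.7  5.7  1.5] t 7.3667
```

Call:
{"op": "tcp_steps", "data": {"steps": [-0.002, 0, 0.0005, 0, 0, 0, -0.002, 0, 0.0005, 0, 0, 0, -0.002, 0, 0.0005, 0, 0, 0]}}

```text
time_s: 7.62
tcp_pos: [0.5505, -0.0146, 0.0236]
eef_rot: [179.9, 0.1, -10.7]
contact_force: [-5.0, 1.8, 0.6]
gripper_width: 0.0445
gripper_force: 25.0
```

Call:
{"op": "tcp_steps", "data": {"steps": [0, 0, 0, 0, 0, 0, 0, 0, 0, 0, 0, 0, 0, 0, 0, 0, 0, 0, 0, 0, 0, 0, 0, 0, 0, 0, 0, 0, 0, 0, 0, 0, 0, 0, 0, 0, 0, 0, 0, 0, 0, 0, 0, 0, 0, 0, 0, 0], "jaw": 0.088}}

```text
time_s: 8.28
tcp_pos: [0.5519, -0.0145, 0.0241]
eef_rot: [180.0, -0.0, -10.7]
contact_force: [-0.2, 0.6, 0.2]
gripper_width: 0.0864
gripper_force: 0.0
```

Call:
{"op": "tcp_steps", "data": {"steps": [0, 0, -0.01, 0, 0, 0, 0, 0, -0.03, 0, 0, 0, 0, 0, -0.06, 0, 0, 0, -0.02, 0, -0.1, 0, 0, 0, -0.02, 0, -0.13, 0, 0, 0, -0.02, 0, -0.16, 0, 0, 0, -0.02, 0, -0.19, 0, 0, 0, -0.02, 0, -0.2, 0, 0, 0, -0.02, 0, -0.2, 0, 0, 0]}}

```text
time_s: 9.03
tcp_pos: [0.5337, -0.0104, 0.2284]
eef_rot: [-179.9, -0.4, -10.7]
contact_force: [0.5, -0.4, 0.2]
gripper_width: 0.0879
gripper_force: 0.0
```

```bash
python3 d.py .6635 -.0362 .225 -10.67
python3 - <<'E'
from plant import r, camrig
import cv2,numpy as np
from m import *
o=[]
for n in("scene","top"):
    c=camrig.capture(n); np.savez(f"{n}2.npz",**c)
    f=c["frame"][:,:,::-1]; f=f[150:270,270:390] if n=="scene" else f[150:270,270:390]
    o.append(cv2.resize(f,(400,400),interpolation=2))
cv2.imwrite("pics/home.png",np.hstack(o))
E
```

```text
d [0.1323 0.0013 0.0043] [-0.13 -0.39 -0.  ] F [ 0.5 -0.4  0.2] t 9.0333
```

View pics/home.png

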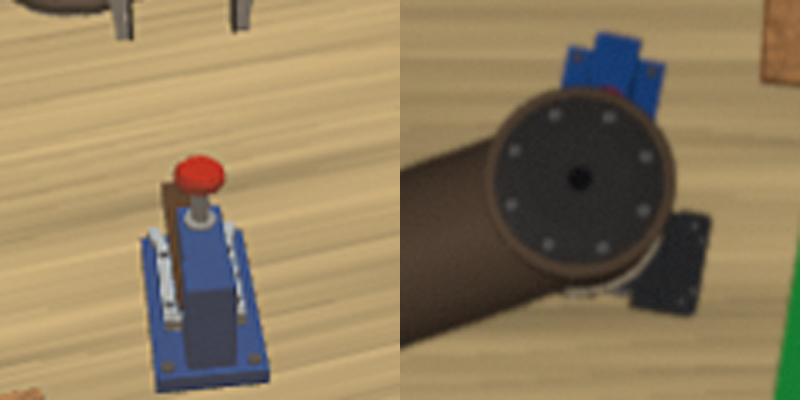

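The scene view shows the tag in the channel, reaching the stop at about (178,310) in the crop, with the plunger up. The top view is hidden by the arm. The 11 N contact came exactly at the expected home x. Next I move over the knob with the fingers shut.

Call:
{"op": "tcp_steps", "data": {"steps": [0.03, 0, 0, 0, 0, 0, 0.06, 0, 0, 0, 0, 0, 0.09, 0.001, 0, 0, 0, 0, 0.12, 0.001, 0, 0, 0, 0, 0.132, 0.001, 0.004, -0.1, -0.4, 0, 0.132, 0.001, 0.01, -0.1, -0.4, 0, 0.132, 0.001, 0.02, -0.1, -0.4, 0, 0.132, 0.001, 0.03, -0.1, -0.4, 0, 0.132, 0.001, 0.03, -0.1, -0.4, 0, 0.132, 0.001, 0.03, -0.1, -0.4, 0], "jaw": 0, "grip_n": 10}}

```text
time_s: 9.97
tcp_pos: [0.6604, -0.0361, 0.1931]
eef_rot: [179.8, 0.5, -10.7]
contact_force: [-0.2, 0.3, 0.1]
gripper_width: 0.0264
gripper_force: 0.0
```

```bash
python3 d.py .6635 -.0362 .177 -10.67
```

```text
d [ 0.0032 -0.0005  0.0161] [ 0.17  0.48 -0.01] F [-0.2  0.3  0.1] t 9.9667
```

Call:
{"op": "tcp_steps", "data": {"steps": [0.001, 0, 0, 0, 0, 0, 0.002, 0, 0, 0, 0, 0, 0.002, 0, 0, 0, 0, 0, 0.002, 0, 0, 0, 0, 0, 0.002, 0, 0, 0, 0, 0, 0.002, 0, 0.006, 0, 0, 0, 0.002, 0, 0.011, 0, 0, 0, 0.002, 0, 0.011, 0, 0, 0]}}

```text
time_s: 10.63
tcp_pos: [0.6627, -0.0366, 0.1814]
eef_rot: [179.8, 0.5, -10.7]
contact_force: [-0.4, -0.3, -1.4]
gripper_width: 0.0003
gripper_force: 0.0
```

```bash
python3 d.py .6635 -.0362 .147 -10.67
```

```text
d [ 0.001  -0.0006  0.0344] [ 0.15  0.5  -0.04] F [-0.4 -0.3 -1.4] t 10.6333
```

Call:
{"op": "tcp_steps", "data": {"steps": [0, 0, 0.006, 0, 0, 0, 0, 0, 0.012, 0, 0, 0, 0, 0, 0.018, 0, 0, 0, 0, 0, 0.024, 0, 0, 0, 0, 0, 0.028, 0, 0, 0, 0, 0, 0.028, 0, 0, 0, 0, 0, 0.028, 0, 0, 0]}}

```text
time_s: 11.22
tcp_pos: [0.6639, -0.0366, 0.1555]
eef_rot: [179.9, 0.3, -10.7]
contact_force: [-1.3, 0.9, 7.1]
gripper_width: 0.0004
gripper_force: 3.3
```

```bash
python3 d.py .6635 -.0362 .147 -10.67
```

```text
d [-0.0004 -0.0004  0.0085] [ 0.14  0.31 -0.01] F [-1.3  0.9  7.1] t 11.2167
```

Call:
{"op": "tcp_steps", "data": {"steps": [0, 0, 0.003, 0, 0, 0, 0, 0, 0.006, 0, 0, 0, 0, 0, 0.009, 0, 0, 0, 0, 0, 0.01, 0, 0, 0, 0, 0, 0.01, 0, 0, 0, 0, 0, 0.01, 0, 0, 0]}}

```text
time_s: 11.72
tcp_pos: [0.6639, -0.0367, 0.1473]
eef_rot: [179.9, 0.2, -10.6]
contact_force: [-6.1, 1.1, 14.7]
gripper_width: 0.0006
gripper_force: 7.4
```

```bash
python3 d.py .6635 -.0362 .147 -10.67
```

```text
d [-0.0005 -0.0004  0.0003] [0.13 0.23 0.02] F [-6.1  1.1 14.7] t 11.7167
```

Call:
{"op": "tcp_steps", "data": {"steps": [-0.0005, 0, 0.001, 0, 0, 0, -0.0005, 0, 0.0015, 0, 0, 0, -0.0005, 0, 0.0015, 0, 0, 0, -0.0005, 0, 0.0015, 0, 0, 0, -0.0005, 0, 0.0015, 0, 0, 0, -0.0005, 0, 0.0015, 0, 0, 0, -0.0005, 0, 0.0015, 0, 0, 0, -0.0005, 0, 0.0015, 0, 0, 0]}}

```text
time_s: 12.38
tcp_pos: [0.664, -0.0367, 0.1472]
eef_rot: [179.9, 0.1, -10.6]
contact_force: [-6.7, 2.1, 22.0]
gripper_width: 0.0003
gripper_force: 10.7
```

```bash
python3 d.py .6635 -.0362 .147 -10.67
```

```text
d [-0.0005 -0.0004  0.0002] [0.12 0.13 0.04] F [-6.7  2.1 22. ] t 12.3833
```

Call:
{"op": "tcp_steps", "data": {"steps": [0, 0, -0.01, 0, 0, 0, 0, 0, -0.02, 0, 0, 0, 0, 0, -0.03, 0, 0, 0, 0, 0, -0.04, 0, 0, 0, 0, 0, -0.05, 0, 0, 0, 0, 0, -0.06, 0, 0, 0, 0, 0, -0.07, 0, 0, 0, 0, 0, -0.08, 0, 0, 0, 0, 0, -0.08, 0, 0, 0]}}

```text
time_s: 13.13
tcp_pos: [0.6644, -0.0364, 0.2261]
eef_rot: [179.9, 0.2, -10.7]
contact_force: [1.1, -0.9, 0.7]
gripper_width: 0.0004
gripper_force: 0.0
```

```bash
python3 d.py .535 -.012 .225 -10.67
```

```text
d [-0.1317 -0.      0.0015] [ 0.1   0.2  -0.01] F [ 1.1 -0.9  0.7] t 13.1333
```

The plunger held its hard stop at 22 N, and z did not change between 14.7 and 22 N. Next I back off, open and regrasp.

Call:
{"op": "tcp_steps", "data": {"steps": [-0.03, 0, 0, 0, 0, 0, -0.06, 0, 0, 0, 0, 0, -0.09, 0, 0, 0, 0, 0, -0.113, 0, 0, 0, 0, 0, -0.115, 0, 0, 0, 0, 0, -0.115, 0, 0, 0, 0, 0, -0.115, 0, 0, 0, 0, 0, -0.115, 0, 0, 0, 0, 0, -0.115, 0, 0, 0, 0, 0, -0.115, 0, 0, 0, 0, 0], "jaw": 0.088, "grip_n": 25}}

```text
time_s: 13.97
tcp_pos: [0.5508, -0.0152, 0.2238]
eef_rot: [179.8, 0.4, -10.7]
contact_force: [-0.2, -0.3, -0.3]
gripper_width: 0.0616
gripper_force: 0.0
```

```bash
python3 - <<'E'
from plant import r, camrig
import cv2
c=camrig.capture("scene");cv2.imwrite("pics/after.png",cv2.resize(c["frame"][150:270,270:390,::-1],(480,480),interpolation=2))
E
python3 d.py .5508 -.0147 .024 -10.67
```

```text
d [ 0.0015 -0.001   0.1998] [ 0.15  0.42 -0.05] F [ 0.4 -1.1  0.1] t 14.0167
```

View pics/after.png

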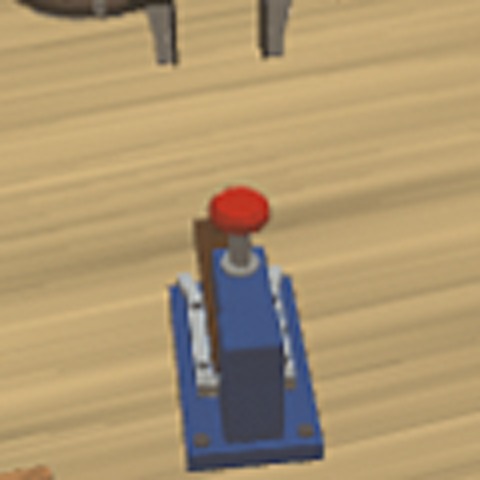

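The plunger is back up with the knob at about (240,210) in the crop, as before, and the tag is still home. Next I descend and grip.

Call:
{"op": "tcp_steps", "data": {"steps": [0, -0.001, 0, 0.1, 0.3, 0, 0, -0.001, 0, 0.1, 0.3, 0, 0, -0.001, 0, 0.1, 0.3, 0, 0, -0.001, 0.03, 0.1, 0.3, 0, 0, -0.001, 0.06, 0.1, 0.3, 0, 0, -0.001, 0.09, 0.1, 0.3, 0, 0, -0.001, 0.12, 0.1, 0.3, 0, 0, -0.001, 0.15, 0.1, 0.3, 0, 0, -0.001, 0.16, 0.1, 0.3, 0, 0, -0.001, 0.16, 0.1, 0.3, 0]}}

```text
time_s: 14.85
tcp_pos: [0.5476, -0.0148, 0.0619]
eef_rot: [179.8, 0.3, -10.7]
contact_force: [0.7, 0.8, 0.9]
gripper_width: 0.0878
gripper_force: 0.0
```

```bash
python3 d.py .5508 -.0147 .024 -10.67
```

```text
d [ 0.0033 -0.0008  0.0379] [ 0.17  0.35 -0.04] F [0.7 0.8 0.9] t 14.85
```

Call:
{"op": "tcp_steps", "data": {"steps": [0.001, -0.001, 0.015, 0.1, 0.3, 0, 0.002, -0.001, 0.03, 0.1, 0.3, 0, 0.002, -0.001, 0.038, 0.1, 0.3, 0, 0.002, -0.001, 0.038, 0.1, 0.3, 0, 0.002, -0.001, 0.038, 0.1, 0.3, 0]}}

```text
time_s: 15.27
tcp_pos: [0.5522, -0.0135, 0.0273]
eef_rot: [-179.9, -0.3, -10.7]
contact_force: [0.2, -0.4, 0.5]
gripper_width: 0.0878
gripper_force: 0.0
```

Call:
{"op": "tcp_steps", "data": {"steps": [0, 0, 0, 0, 0, 0, 0, 0, 0, 0, 0, 0, 0, 0, 0, 0, 0, 0, 0, 0, 0, 0, 0, 0, 0, 0, 0, 0, 0, 0, 0, 0, 0, 0, 0, 0, 0, 0, 0, 0, 0, 0, 0, 0, 0, 0, 0, 0, 0, 0, 0, 0, 0, 0, 0, 0, 0, 0, 0, 0], "jaw": 0.03, "grip_n": 25}}

```text
time_s: 16.1
tcp_pos: [0.5515, -0.0137, 0.0264]
eef_rot: [-179.9, -0.2, -10.7]
contact_force: [-1.2, -0.3, 0.3]
gripper_width: 0.0447
gripper_force: 25.0
```

```bash
python3 d.py .5508 -.0147 .024 -10.67
```

```text
d [-0.0005  0.0011  0.0024] [-0.06 -0.22 -0.03] F [-1.2 -0.3  0.3] t 16.1
```

Call:
{"op": "tcp_steps", "data": {"steps": [0, 0.0005, -0.001, 0, 0, 0, -0.01, 0.0005, -0.001, 0, 0, 0, -0.02, 0.0005, -0.001, 0, 0, 0, -0.035, 0.0005, -0.001, 0, 0, 0, -0.05, 0.0005, -0.001, 0, 0, 0, -0.065, 0.0005, -0.001, 0, 0, 0, -0.08, 0.0005, -0.001, 0, 0, 0, -0.095, 0.0005, -0.001, 0, 0, 0, -0.11, 0.0005, -0.001, 0, 0, 0, -0.125, 0.0005, -0.001, 0, 0, 0, -0.135, 0.0005, -0.001, 0, 0, 0, -0.135, 0.0005, -0.001, 0, 0, 0]}}

```text
time_s: 17.1
tcp_pos: [0.4161, 0.0106, 0.0267]
eef_rot: [-180.0, -0.2, -10.7]
contact_force: [0.1, -0.2, -1.4]
gripper_width: 0.0443
gripper_force: 25.0
```

```bash
python3 d.py .4178 .0101 .08 -10.67
```

```text
d [ 0.002   0.0001 -0.0532] [-0.05 -0.16 -0.01] F [ 0.1 -0.2 -1.4] t 17.1
```

Call:
{"op": "tcp_steps", "data": {"steps": [0, 0, -0.03, 0, 0, 0, 0, 0, -0.05, 0, 0, 0, 0, 0, -0.05, 0, 0, 0, 0, 0, -0.05, 0, 0, 0]}}

```text
time_s: 17.43
tcp_pos: [0.4196, 0.0115, 0.0778]
eef_rot: [-179.8, -0.4, -10.7]
contact_force: [-0.6, -0.0, -1.8]
gripper_width: 0.0445
gripper_force: 25.0
```

```bash
python3 d.py .4354 -.2653 .075 -10.44
```

```text
d [0.0668 0.269  0.0023] [-0.19 -0.38 -0.25] F [-0.6 -0.  -1.8] t 17.4333
```

Call:
{"op": "tcp_steps", "data": {"steps": [0.007, 0.03, 0, 0, 0, 0, 0.015, 0.06, 0, 0, 0, 0, 0.022, 0.09, 0, 0, 0, 0, 0.03, 0.12, 0, 0, 0, 0, 0.037, 0.15, 0, 0, 0, 0, 0.045, 0.18, 0, 0, 0, 0, 0.052, 0.21, 0, 0, 0, 0, 0.06, 0.24, 0, 0, 0, 0, 0.065, 0.26, 0, 0, 0, 0, 0.067, 0.269, 0, 0, -0.2, 0, 0.067, 0.269, 0, 0, -0.2, 0, 0.067, 0.269, 0, 0, -0.2, 0]}}

```text
time_s: 18.43
tcp_pos: [0.4337, -0.2658, 0.0757]
eef_rot: [-179.9, 0.1, -10.8]
contact_force: [0.4, 0.7, -1.0]
gripper_width: 0.0446
gripper_force: 25.0
```

```bash
python3 d.py .4354 -.2653 .0105 -10.44
```

```text
d [ 0.0017 -0.0007  0.0652] [-0.08  0.09 -0.35] F [ 0.4  0.7 -1. ] t 18.4333
```

Call:
{"op": "tcp_steps", "data": {"steps": [0.001, 0, 0.015, 0, 0, 0, 0.001, 0, 0.03, 0, 0, 0, 0.001, 0, 0.045, 0, 0, 0, 0.001, 0, 0.055, 0, 0, 0, 0.001, 0, 0.06, 0, 0, 0, 0.001, 0, 0.063, 0, 0, 0, 0.001, 0, 0.063, 0, 0, 0, 0.001, 0, 0.063, 0, 0, 0]}}

```text
time_s: 19.1
tcp_pos: [0.4359, -0.2658, 0.0141]
eef_rot: [-179.9, -0.1, -10.7]
contact_force: [0.5, 0.2, -0.1]
gripper_width: 0.0444
gripper_force: 25.0
```

```bash
python3 d.py .4354 -.2653 .0105 -10.44
```

```text
d [-0.0006 -0.0004  0.0036] [-0.06 -0.06 -0.23] F [ 0.5  0.2 -0.1] t 19.1
```

Call:
{"op": "tcp_steps", "data": {"steps": [0, 0, 0.0015, 0, 0, 0, 0, 0, 0.003, 0, 0, 0, 0, 0, 0.003, 0, 0, 0, 0, 0, 0.003, 0, 0, 0, 0, 0, 0.003, 0, 0, 0]}}

```text
time_s: 19.52
tcp_pos: [0.4356, -0.266, 0.0109]
eef_rot: [-179.9, -0.0, -10.7]
contact_force: [0.3, -0.8, -1.1]
gripper_width: 0.0446
gripper_force: 25.0
```

```bash
python3 d.py .4354 -.2653 .0105 -10.44
```

```text
d [-0.0004 -0.0007  0.0004] [-0.07 -0.05 -0.26] F [ 0.3 -0.8 -1.1] t 19.5167
```

Within about half a millimetre of the mat, so I release and lift clear.

Call:
{"op": "tcp_steps", "data": {"steps": [0, 0, 0.0005, 0, 0, 0, 0, 0, 0.0005, 0, 0, 0, 0, 0, 0.0005, 0, 0, 0]}}

```text
time_s: 19.77
tcp_pos: [0.4356, -0.2661, 0.0103]
eef_rot: [-179.9, -0.0, -10.7]
contact_force: [0.3, 0.3, -0.5]
gripper_width: 0.0444
gripper_force: 25.0
```

Call:
{"op": "tcp_steps", "data": {"steps": [0, 0, 0, 0, 0, 0, 0, 0, 0, 0, 0, 0, 0, 0, 0, 0, 0, 0, 0, 0, 0, 0, 0, 0, 0, 0, 0, 0, 0, 0, 0, 0, 0, 0, 0, 0, 0, 0, 0, 0, 0, 0, 0, 0, 0, 0, 0, 0], "jaw": 0.088}}

```text
time_s: 20.43
tcp_pos: [0.4355, -0.266, 0.0102]
eef_rot: [-179.9, -0.0, -10.7]
contact_force: [0.0, 0.6, 0.3]
gripper_width: 0.0866
gripper_force: 0.0
```

Call:
{"op": "tcp_steps", "data": {"steps": [0, 0, -0.01, 0, 0, 0, 0, 0, -0.03, 0, 0, 0, 0, 0, -0.06, 0, 0, 0, 0, 0, -0.1, 0, 0, 0, 0, 0, -0.13, 0, 0, 0, 0, -0.03, -0.15, 0, 0, 0, 0, -0.07, -0.15, 0, 0, 0, 0, -0.11, -0.15, 0, 0, 0, 0, -0.15, -0.15, 0, 0, 0, 0, -0.19, -0.15, 0, 0, 0, 0, -0.2, -0.15, 0, 0, 0, 0, -0.2, -0.15, 0, 0, 0]}}

```text
time_s: 21.43
tcp_pos: [0.4732, -0.0671, 0.1615]
eef_rot: [-179.9, -0.1, -10.5]
contact_force: [-0.5, 0.2, 0.3]
gripper_width: 0.0875
gripper_force: 0.0
```

```bash
python3 - <<'E'
from plant import r, camrig
from m import *
o=[]
for n in("scene","top"):
    c=camrig.capture(n); f=c["frame"][:,:,::-1]; f=f[170:290,200:350] if n=="scene" else f[150:290,300:475]
    o.append(cv2.resize(f,(400,320),interpolation=2))
    if n=="top":
        k=big(mask(c,(0,60,20),(20,255,110),(375,205,435,290)))
        (x,y),wh,a=rect(c,k,.02);print((x,y),wh,a)
        e=np.array([x/1000-.4836,y/1000+.2742]);a=np.radians(-10.44);print("in mat",e@[np.cos(a),np.sin(a)],e@[-np.sin(a),np.cos(a)])
cv2.imwrite("pics/end.png",np.hstack(o))
E
```

```text
(483.76776123046875, -275.9146728515625) (40.192352294921875, 172.45770263671875) 78.97110748291016
in mat 0.0004756925811267637 -0.0016558874921306975
```

View pics/end.png

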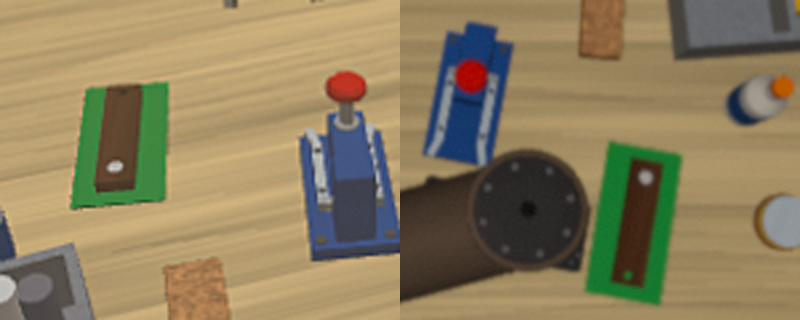

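The tag lies flat and centred on the mat (measured offset under 2 mm, spot at about (645,177) in the crop). The plunger is up and the gripper is clear.

```bash
python3 -c "
from plant import r, camrig
print(r.close_job())"
```

```text
the job is handed in; nothing more can be done
None
```

The job is handed in at about 21 s of the 72 s limit, with no verdict shown: the tag went home against the stop, the plunger was held on its hard stop at 22 N and sprang back, and the tag now lies flat within 2 mm of the mat's centre, with none of the other things on the bench touched.

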